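Jack up the mould board at its marked lift point and hold it

TASK

Slide the jack along its track by the black upright grip until its saddle stands centred under the lift pad of the mould board, the steel tongue marked by an upright pin. Then press the jack's handle all the way down so that the jack alone lifts the front of the board, and finish while still holding the handle down: the jack has no catch and sinks back when let go. Do not touch the board, and leave the bell-shaped pattern, the paint can and the wood offcut where they are.

Things in the scene. Friction and masses are not known exactly. Their poses are not given: they have to be found in the camera images.
- rail: Fixed steel track of the jack, 400 mm long, 110 mm wide, 20 mm high over its runners, on the bench. Its own y axis is the direction of the track, z up; its -x side faces the robot side. Origin on the bench below the line on which the saddle travels, half-way along the travel.
- carriage (a joint): Position of the jack carriage on the track in m, 0 to 0.220, growing along the rail's +y. It moves stiffly (about 5 N of friction) and stays where it is left.
- slide_grip (a point): Centre of the graspable upper part of the black upright grip on the carriage, a square post 22 x 22 mm whose sides lie along the rail's x and y axes. The post stands from 34 mm to 98 mm above the bench; this point is at 78 mm. It lies 90 mm to the +y side of the jack handle and 62 mm to the -x side of the saddle's line.
- saddle_top (a point): Centre of the upper face of the jack's saddle, a steel disc of 32 mm diameter, 80 mm above the bench when the handle is up. It goes straight up as the handle goes down: 55 mm per rad, up to 30 mm.
- lift_point (a point): The marked lift point: centre of the underside of the lift pad, a steel tongue 44 mm wide, 10 mm thick, sticking out 42 mm from the board's front edge. 85 mm above the bench while the board lies down, 5 mm above the saddle, and straight above the saddle's line of travel. An upright steel pin (10 mm diameter, top 129 mm above the bench) stands on the pad directly above this point.
- handle (a joint): Angle of the jack handle in rad: 0 = up (sloping up 0.45 rad from level towards its free end), 0.55 = all the way down at its stop (sloping 0.10 rad below level). A spring returns it. Pressing it down at handle_pad takes about 3 to 5 N without the board and about 6 to 11 N with it.
- handle_hinge (a point): Pivot of the handle on the carriage, 70 mm above the bench, 40 mm to the -x side of the saddle's line. The pivot axis is the rail's y axis; the handle points from it towards the rail's -x, free end 190 mm from the pivot.
- handle_pad (a point): Middle of the upper face of the handle's black rubber sleeve, the place to press: the sleeve is 85 mm long, 26 mm wide, 20 mm thick. The point lies 150 mm along the handle from the pivot and 10 mm above the handle's centre line, and moves with the handle, from about 144 mm above the bench (handle up) to about 65 mm (down).
- bell_pattern: Bystander: bell-shaped wooden pattern standing on the bench, 110 mm foot, 112 mm high. Origin at the centre of its underside.
- paint_can: Bystander: paint can, 108 mm diameter, 120 mm high. Origin at the centre of its underside.
- offcut: Bystander: wood offcut 130 x 50 x 35 mm. Origin at the centre of its underside.
- pin_top (a point): Top of the marker pin on the lift pad, 44 mm above the lift point. It moves with the mould board, a 290 x 310 x 28 mm wooden plate with a round carved hollow (top 123 mm above the bench when down, 1.4 to 2.6 kg), hinged along its far edge, 325 mm beyond the lift point, and free to fall back. The handle's full stroke raises the lift point by 25 mm.

How it is judged (in metres and radians):
On the way:
1. the saddle stands centred under the marked lift point (within 10 mm) with the handle still up (horizontal distance between saddle_top and lift_point below 0.01 m and value of joint handle below 0.1 rad), for 0.2 s.
At the end, for the whole second after the job is handed in: Through the last second the robot holds the jack handle down (over 0.48 of 0.55 rad, pushing over 1.5 N), the saddle is within 12 mm horizontally of the lift point and carries the board (over 2 N), the lift point is over 102 mm above the bench, and the robot does not touch the board (horizontal distance between saddle_top and lift_point below 0.012 m and value of joint handle above 0.48 rad and height (world z) of lift_point above 0.102 m and contact force between saddle and board above 2 N and contact force between any of the fingers, the arm and handle above 1.5 N and contact force between each of the arm, the fingers and board below 0.5 N); the arm keeps its last pose, push and grip.
It fails at once if the bell pattern is shoved or knocked over (distance of bell_pattern from where it was at the start of the episode above 0.02 m).
It fails at once if the paint can is shoved or knocked over (distance of paint_can from where it was at the start of the episode above 0.02 m).
It fails at once if the offcut is shoved (distance of offcut from where it was at the start of the episode above 0.02 m).
It fails at once if the robot pushes on the board (contact force between any of the arm, the fingers and board above 3 N).
It also fails if it takes over 48 s, if anything falls off the work surface, if the arm or the gripper's body presses on something with over 40 N, if the wrist force passes 120 N, or if a joint passes its speed limit or range.

ROBOT

A 6-joint arm with a two-finger parallel gripper is mounted at the origin on the work surface. World frame = base frame: x ahead of the robot, y to its left, z up, the work surface at z = 0. Lengths are in mm, angles in rad, forces in N, time in s.
With the tool pointing down it reaches from about 300 to 775 mm from the base axis. Payload 14.6 kg.
Tool frame: the origin (TCP) lies at the very end of the fingers, on their centre line; the grasp point (between the pads) lies manip.grasp_offset behind it (manip.grasp_offset is the distance from the TCP to the grasp point, in mm); z points along the fingers, y is the direction in which the jaws open and shut (so a half turn about z gives the same grasp; the last joint's range is limited). The gripper opens to 94 mm and grips with 3 to 60 N. Pads are 16 mm wide; open, the fingers measure 119 mm over their backs; the gripper's body (75 mm by 177 mm) begins 78 mm behind the grasp point.
Start: joints at [-1.333, 0.3, 1.521, -0, 1.321, -0.067], TCP at [165.049, -524.641, 179.046] pointing down, gripper open.
Joint ranges: [-3.03, 3.03], [-0.79, 2.21], [0.23, 2.52], [-1.04, 4.18], [0, 3.07], [-2.55, 2.55]. Speed limits (rad/s): [2.22, 2.22, 2.57, 3.14, 3.14, 3.14].

INTERFACE

Orientations are given as [roll, pitch, yaw] about the fixed x, y, z axes, in that order (R = Rz(yaw) Ry(pitch) Rx(roll)).
In Python, from cell import manip gives the robot as it stands.
- The arm moves only by the tool send_rows, never from a script. Its argument "commands" is a list of rows, each a list of 2 entries, a list of its own where there are three numbers: the shift along the tool's x, y, z in m, then the turn about the tool's z in rad. A call has exactly 8 rows; each row is the pose to reach, as a shift and turn from the pose commanded when the call began, along the tool's axes at that moment; what a row does not reach only later rows make up. A row lasts 1/12 s, in which the tool goes at most 41.7 mm and 7.16 degrees, less where a joint would pass 70% of its speed; a pose out of reach is approached as far as the arm can. A call with a gripper value outside its range is refused whole. "hand" is the closure, from -1 (fully open) to 1 (shut), so that 0 is half open, set as the call begins (left out, the last holds). The fingers move at their own pace and stop on an object; "force" is the grip in N (left out, the last holds). Time passes only in rows, so rows that repeat a pose let the fingers close, or fill a call up. It gives the time, the measured TCP pose, the force and the opening at its end, in the units of the state.
- manip.read_state(): the state, without advancing time (a new reading comes with each control period).
- manip.camera(name): name is "side" or "top"; returns the picture (480x640x3 uint8, red, green, blue); there is no depth.
- manip.camera_model(name): a dict with "K" (3x3 intrinsics, pixels), "eye" and "attitude" of the camera in the world. Camera axes: x right, y down, z forward; pixel columns grow to the right and rows downward; lengths in mm; the calibration is good to about 2 mm. A picture is of the moment at which its call begins. camera_model takes no time and is no camera call.
- manip.sign_off(): hands the job in, once; it reports no verdict.
The state is a dict: "clock": time; "joints": joint angles; "qd": joint speeds; "effort": joint torques, N m; "eef_pos": TCP position; "eef_rot": TCP orientation; "wrist_force": force on the tool from outside, world axes, zero at the start; "moment": the same for the moment, N m; "finger_gap": finger opening in mm.
Only numpy, scipy, OpenCV 4.12 (cv2) and the standard library are available. Lean on these libraries where they do the work, as an engineer would, in place of code of your own. Each camera call takes 0.05 s, during which the arm holds its last target.

## Working session

There is one attempt and no reset: what is moved stays moved. The work goes in short steps, Python scripts to look and compute and a tool call to move; the robot and the scene stay as the last step left them, time stands still between calls to the robot, and variables do not carry over. Pictures are saved under pics/ and viewed, and the job is handed in when it is done.

Besides the shell and the picture viewer there is one more tool, called after ">>>" as a command line: name --argument value ..., lists and objects as JSON in quotes. send_rows: Moves the arm, as the interface text tells. Its arguments: {"type":"object","properties":{"commands":{"type":"array","items":{"type":"array"}},"hand":{"type":"number"},"force":{"type":"number"}},"required":["commands"]}

```bash
ls; mkdir -p pics; python3 - <<'E'
from cell import manip
import cv2
for n in("side","top"):
    im=manip.camera(n); cv2.imwrite(f"pics/{n}0.png",im[:,:,::-1])
    print(n,manip.camera_model(n))
print(manip.read_state(), manip.grasp_offset)
E
```

```text
pics
side {'K': array([[510.50651261,   0.        , 320.09893214],
       [  0.        , 510.50651261, 247.65517827],
       [  0.        ,   0.        ,   1.        ]]), 'eye': array([-91.79122764, 636.71768688, 787.7910275 ]), 'attitude': array([-2.24312576,  0.00439637, -2.39512137])}
top {'K': array([[451.92399643,   0.        , 319.82432824],
       [  0.        , 451.92399643, 249.77825174],
       [  0.        ,   0.        ,   1.        ]]), 'eye': array([ 406.46648707,  -22.38544235, 1298.58753199]), 'attitude': array([-3.06150612e+00,  1.20979320e-03, -1.57020324e+00])}
{'clock': 0.1, 'joints': array([-1.33259581e+00,  3.00420098e-01,  1.52151425e+00,  1.68575467e-05,
        1.32072707e+00, -6.66165536e-02]), 'qd': array([ 3.45238641e-04, -2.19147658e-03, -2.26652161e-03, -7.97369151e-04,
       -7.13001486e-05, -8.36169840e-05]), 'effort': array([ 4.36982969e-03, -5.32633102e+01, -3.53280187e+01,  7.10854121e-02,
        2.34783569e-02, -7.55443648e-05]), 'eef_pos': array([ 164.99473072, -524.38582871,  178.54259997]), 'eef_rot': array([-3.14052735e+00, -8.74369917e-05,  3.04812846e-01]), 'wrist_force': array([ 0.94217642, -0.04190461,  0.06940933]), 'moment': array([ 0.04094617,  0.01777348, -0.00670178]), 'finger_gap': 94.15560987913898} 18.8
```

View pics/side0.png

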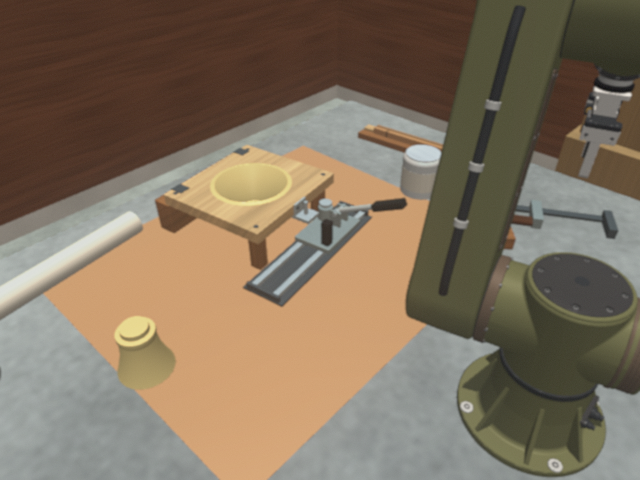

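View pics/top0.png

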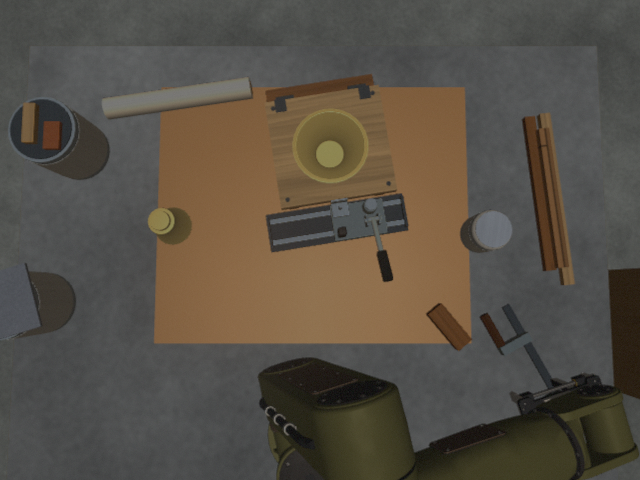

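The top view shows the rail from about (267,232) to (408,212). The saddle is at (371,206), the pad at (341,209), the grip at (342,231) and the handle end at (386,272). I'll zoom in.

```bash
cat > h.py <<'E'
import numpy as np
from scipy.spatial.transform import Rotation as Ro
from cell import manip
def mod(n):
    m=manip.camera_model(n); return m['K'],m['eye'],Ro.from_euler('xyz',m['attitude']).as_matrix()
def px(n,u,v,z):
    K,e,R=mod(n); d=R@np.linalg.solve(K,[u,v,1]); return e+d*(z-e[2])/d[2]
def proj(n,p):
    K,e,R=mod(n); c=K@(R.T@(np.array(p)-e)); return c[:2]/c[2]
E
python3 - <<'E'
import cv2
t=cv2.imread("pics/top0.png")[185:295,255:415]; cv2.imwrite("pics/t0z.png",cv2.convertScaleAbs(cv2.resize(t,None,fx=5,fy=5,interpolation=2),alpha=1.5))
s=cv2.imread("pics/side0.png")[180:310,240:420]; cv2.imwrite("pics/s0z.png",cv2.resize(s,None,fx=4.4,fy=4.4,interpolation=2))
E
```

```text
(no output)
```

View pics/t0z.png

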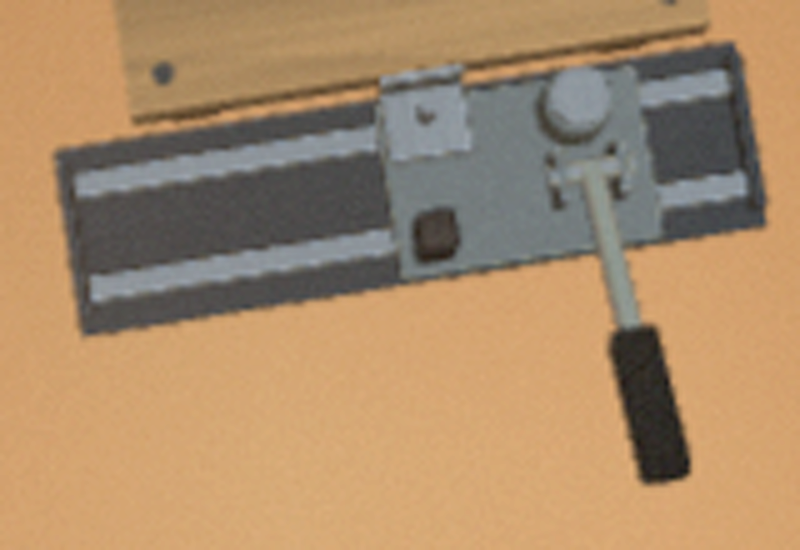

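View pics/s0z.png

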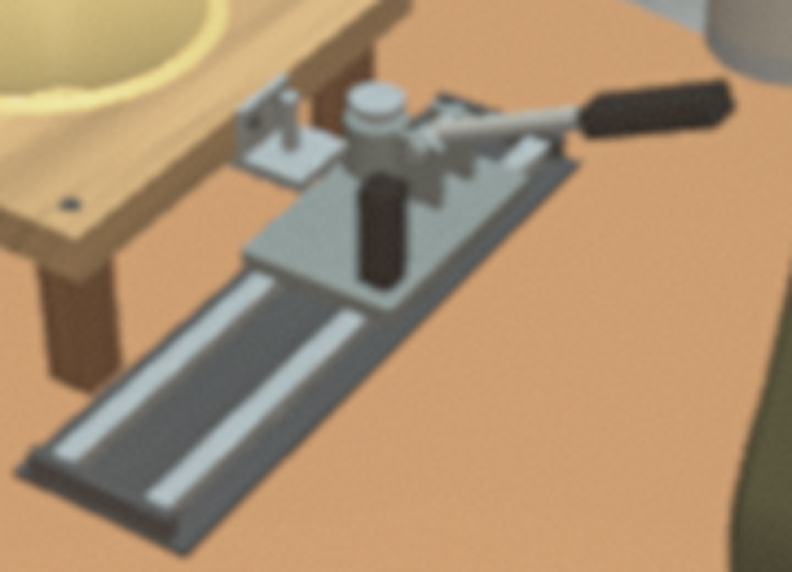

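```bash
python3 - <<'E'
from h import *
T=lambda x,y:(255+x/5,185+y/5)
S=lambda x,y:(240+x/4.4,180+y/4.4)
print([px('top',*T(*c),5).round(1)[:2] for c in((55,150),(740,42),(765,225),(85,335))])
print('saddle',px('top',*T(578,95),80).round(1),px('side',*S(376,97),80).round(1))
print('pin',px('top',*T(426,113),129).round(1),px('side',*S(291,92),129).round(1))
print('grip',px('top',*T(437,230),98).round(1),px('side',*S(384,182),98).round(1))
print('padcorners z95',[px('top',*T(*c),95).round(1)[:2] for c in((383,88),(462,78),(470,150),(392,160))])
print('handle root/end',px('top',*T(595,170),75).round(1),px('top',*T(665,480),150).round(1))
print('bell',px('top',162,222,112).round(0),'can',px('top',493,229,120).round(0),'off',px('top',449,326,35).round(0))
E
```

```text
[array([611. , 134.8]), array([ 674.4, -261.9]), array([ 567.6, -274.8]), array([503.8, 116.5])]
saddle [ 629.6 -159.2   80. ] [ 629.  -157.7   80. ]
pin [611.  -74.1 129. ] [615.8 -75.8 129. ]
grip [553.2 -81.2  98. ] [553.1 -80.4  98. ]
padcorners z95 [array([630.6, -52.5]), array([636.1, -95.1]), array([596.9, -99.2]), array([591.5, -57.3])]
handle root/end [ 589.1 -168.7   75. ] [ 419.3 -193.8  150. ]
bell [575. 397. 112.] can [ 556. -475.  120.] off [ 297. -378.   35.]
```

>>> send_rows --commands '[[[0.01,-0.006,-0.03],0.02],[[0.04,-0.024,-0.045],0.04],[[0.07,-0.043,-0.045],0.06],[[0.105,-0.064,-0.045],0.08],[[0.14,-0.085,-0.045],0.1],[[0.175,-0.106,-0.045],0.12],[[0.21,-0.128,-0.045],0.145],[[0.24,-0.146,-0.045],0.145]]' --hand -1

```text
clock: 0.77
eef_pos: [351.2, -311.1, 224.0]
eef_rot: [-3.141, 0.0, 0.159]
wrist_force: [0.3, -0.4, 0.2]
finger_gap: 93.9
```

>>> send_rows --commands '[[[0.03,-0.025,0],0],[[0.06,-0.05,0],0],[[0.09,-0.075,0],0],[[0.12,-0.1,0],0],[[0.15,-0.125,0],0],[[0.18,-0.15,0],0],[[0.21,-0.175,0],0],[[0.237,-0.197,0],0]]'

```text
clock: 1.43
eef_pos: [553.8, -79.0, 223.7]
eef_rot: [-3.141, 0.0, 0.16]
wrist_force: [-0.8, -0.5, 0.4]
finger_gap: 93.8
```

>>> send_rows --commands '[[[0,0,0.0],0],[[0,0,0.02],0],[[0,0,0.04],0],[[0,0,0.06],0],[[0,0,0.08],0],[[0,0,0.09],0],[[0,0,0.09],0],[[0,0,0.09],0]]'

```text
clock: 2.1
eef_pos: [552.8, -81.4, 134.4]
eef_rot: [-3.142, 0.0, 0.16]
wrist_force: [-0.2, -0.2, 0.5]
finger_gap: 93.9
```

```bash
python3 - <<'E'
from h import *
import cv2
t=manip.camera('top')[165:295,255:415]; cv2.imwrite("pics/t1z.png",cv2.convertScaleAbs(cv2.resize(t,None,fx=4.5,fy=4.5,interpolation=2),alpha=1.5)[:,:,::-1])
s=manip.camera('side')[130:310,220:420]; cv2.imwrite("pics/s1z.png",cv2.resize(s,None,fx=3.3,fy=3.3,interpolation=2)[:,:,::-1])
print(manip.read_state())
E
```

```text
{'clock': 2.2, 'joints': array([-2.11557133e-01,  3.57795280e-01,  1.54897210e+00, -2.77167737e-05,
        1.23308638e+00,  1.19962424e+00]), 'qd': array([ 0.00261881, -0.00337538,  0.00116045,  0.00274735, -0.00445856,
        0.00052219]), 'effort': array([-4.99008992e-02, -5.43934751e+01, -3.35659432e+01,  3.75971175e-02,
       -6.38789521e-02, -3.39080812e-03]), 'eef_pos': array([553.31356355, -81.40897496, 135.35354654]), 'eef_rot': array([ 3.14093756e+00, -1.61098565e-03,  1.59624639e-01]), 'wrist_force': array([ 0.62747979, -0.97940433,  0.68231844]), 'moment': array([0.05395967, 0.0173591 , 0.02128318]), 'finger_gap': 94.04613793342158}
```

View pics/s1z.png

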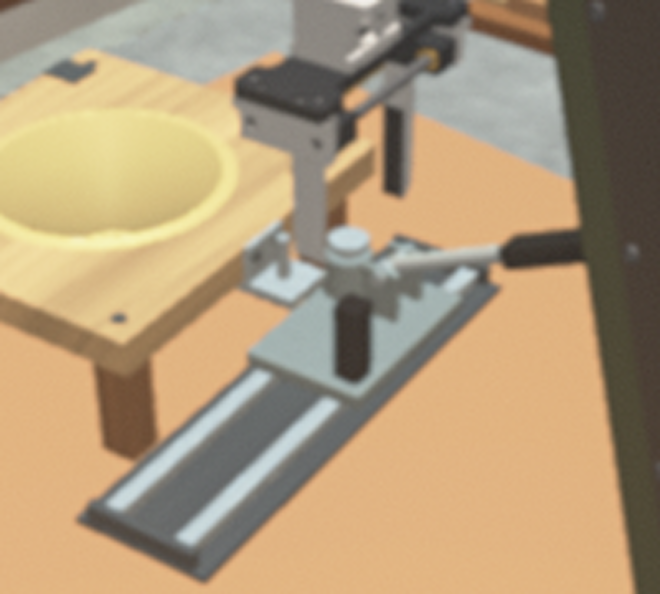

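View pics/t1z.png

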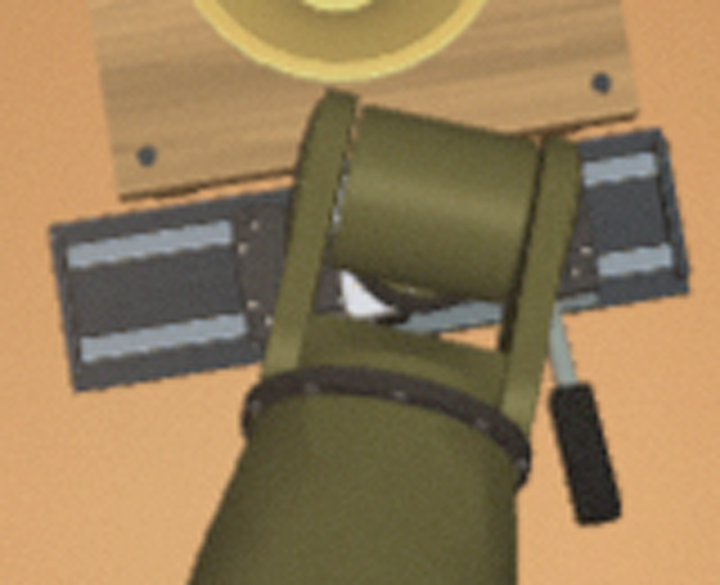

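```bash
python3 - <<'E'
from h import *
print(px('side',327,198,135),proj('side',[553,-81.4,135]))
E
```

```text
[ 581.87400415 -111.08933868  135.        ] [327.64757568 207.94664241]
```

```bash
python3 - <<'E'
from h import *
for s in(-60,-47,47,60):
  for dx in (-8,8):
    p=[553-.159*s+.987*dx,-81.4+.987*s+.159*dx,135]; q=proj('side',p); print(s,dx,q.round(1),((q-[220,130])*3.3).round())
E
```

```text
-60 -8 [344.4 197. ] [411. 221.]
-60 8 [338.6 194.9] [392. 214.]
-47 -8 [341.5 199.5] [401. 229.]
-47 8 [335.7 197.5] [382. 223.]
47 -8 [319.1 219.1] [327. 294.]
47 8 [313.1 216.8] [307. 286.]
60 -8 [315.8 221.9] [316. 303.]
60 8 [309.8 219.6] [296. 296.]
```

```bash
python3 - <<'E'
from h import *
import cv2
im=manip.camera('side'); cv2.imwrite("pics/side2.png",im[:,:,::-1])
s=im[140:250,285:365]; cv2.imwrite("pics/s2z.png",cv2.resize(s,None,fx=5.4,fy=5.4,interpolation=2)[:,:,::-1])
print(manip.read_state()['eef_pos'])
E
```

```text
[553.33988354 -81.34370764 135.33302072]
```

View pics/s2z.png

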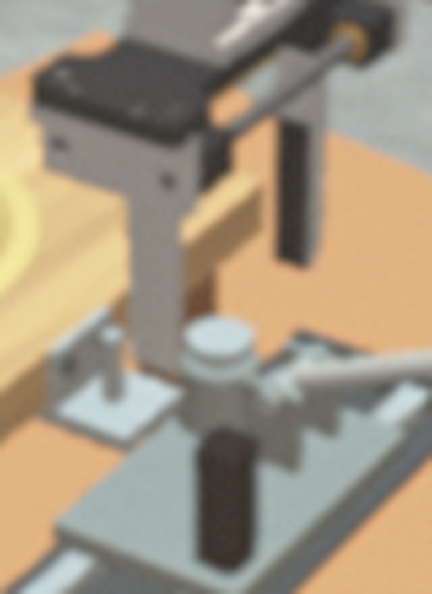

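```bash
python3 - <<'E'
from h import *
for z in (135,145,155,165):
  for s in(-53,53):
    print(z,s,proj('side',[553-.159*s,-81.4+.987*s,z]).round(1), proj('top',[553-.159*s,-81.4+.987*s,z]).round(1))
E
```

```text
135 -53 [340.  197.3] [363.3 226.1]
135 53 [314.6 219.2] [323.  232.6]
145 -53 [340.  193.7] [363.7 225.6]
145 53 [314.5 215.5] [323.  232.1]
155 -53 [340.1 190. ] [364.1 225.1]
155 53 [314.5 211.7] [323.  231.6]
165 -53 [340.2 186.3] [364.5 224.6]
165 53 [314.4 207.9] [323.1 231.2]
```

```bash
python3 - <<'E'
from h import *
import cv2
for z in (200,232,260):
  for s in(-88.5,88.5):
   for dx in (-37,37):
    q=proj('top',[553-.159*s+.987*dx,-81.4+.987*s+.159*dx,z]); print(z,s,dx,q.round(1),((q-[255,165])*4.5).round())
im=cv2.imread('pics/side2.png'); cv2.imwrite('pics/s3z.png',cv2.resize(im[60:240,270:450],None,fx=3.3,fy=3.3,interpolation=2))
E
```

```text
200 -88.5 -37 [382.7 235.2] [575. 316.]
200 -88.5 37 [377.6 205.6] [552. 183.]
200 88.5 -37 [311.2 246.6] [253. 367.]
200 88.5 37 [306.5 216.9] [232. 234.]
232 -88.5 -37 [384.5 233.7] [583. 309.]
232 -88.5 37 [379.3 203.2] [559. 172.]
232 88.5 -37 [310.9 245.4] [252. 362.]
232 88.5 37 [306.  214.9] [230. 224.]
260 -88.5 -37 [386.2 232.3] [591. 303.]
260 -88.5 37 [380.8 201. ] [566. 162.]
260 88.5 -37 [310.7 244.3] [250. 357.]
260 88.5 37 [305.7 213. ] [228. 216.]
```

View pics/s3z.png

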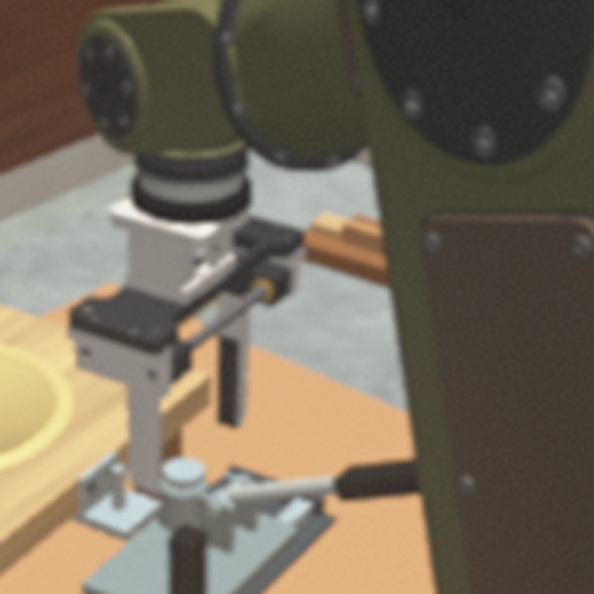

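```bash
python3 - <<'E'
from h import *
import cv2
c,s=np.cos(.305),np.sin(.305)
for z in(178.5,200,256,275):
  for k in (-53,53,-88.5,88.5):
    p=[165+s*k,-524.4-c*k,z]; print(z,k,proj('side',p).round(1),proj('top',p).round(1))
a=cv2.imread('pics/side0.png')[60:240,520:640];b=cv2.imread('pics/top0.png')[290:430,470:640]
cv2.imwrite('pics/a.png',cv2.resize(a,None,fx=3.3,fy=3.3)); cv2.imwrite('pics/b.png',cv2.convertScaleAbs(cv2.resize(b,None,fx=4,fy=4),alpha=1.8))
E
```

```text
178.5 -53 [579.  187.4] [506.6 392.7]
178.5 53 [582.1 166.1] [547.8 379.3]
178.5 -88.5 [577.9 195.2] [492.7 397.2]
178.5 88.5 [583.  159.5] [561.6 374.9]
200 -53 [582.  179.1] [510.3 394.8]
200 53 [584.9 158. ] [552.3 381.2]
200 -88.5 [580.9 186.8] [496.2 399.4]
200 88.5 [585.8 151.5] [566.4 376.6]
256 -53 [590.2 156.5] [520.7 400.8]
256 53 [592.7 136.2] [565.  386.4]
256 -88.5 [589.3 163.9] [505.8 405.6]
256 88.5 [593.5 130. ] [579.8 381.6]
275 -53 [593.1 148.5] [524.5 403. ]
275 53 [595.5 128.6] [569.7 388.3]
275 -88.5 [592.3 155.8] [509.3 407.9]
275 88.5 [596.2 122.4] [584.7 383.4]
```

View pics/a.png

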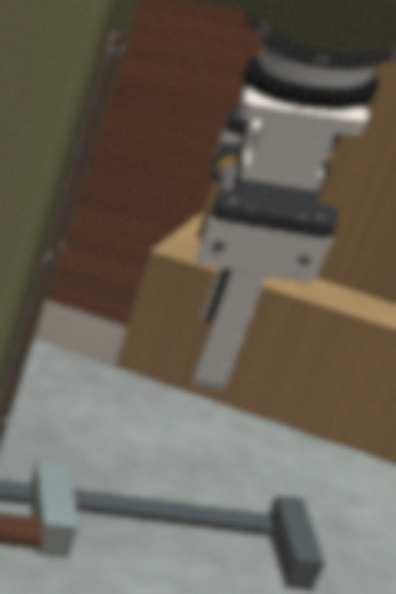

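View pics/b.png

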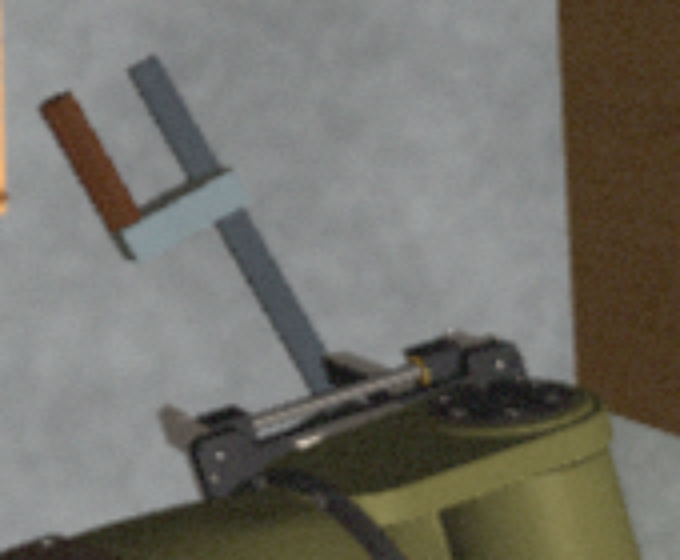

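The fingertips look about 20–25 mm higher in the pictures than the stated TCP height, while the column positions match. I'll stop at a TCP height of about 50 mm, which works for either reading, and check it there.

>>> send_rows --commands '[[[0,0,0.015],0],[[0,0,0.03],0],[[0,0,0.045],0],[[0,0,0.06],0],[[0,0,0.07],0],[[0,0,0.08],0],[[0,0,0.08],0],[[0,0,0.08],0]]'

```text
clock: 2.92
eef_pos: [553.0, -81.2, 54.3]
eef_rot: [3.142, -0.0, 0.16]
wrist_force: [0.2, -0.3, 0.9]
finger_gap: 94.0
```

```bash
python3 - <<'E'
from h import *
import cv2
im=manip.camera('side'); cv2.imwrite("pics/side4.png",im[:,:,::-1])
cv2.imwrite("pics/s4z.png",cv2.resize(im[140:260,270:390],None,fx=5,fy=5,interpolation=2)[:,:,::-1])
st=manip.read_state();print(st['eef_pos'],st['wrist_force'])
for s in(-60,-47,47,60):
  for dx in (-8,8):
    q=proj('side',[553-.159*s+.987*dx,-81.4+.987*s+.159*dx,st['eef_pos'][2]]);print(s,dx,((q-[270,140])*5).round())
E
```

```text
[553.22696719 -81.21903053  54.77821956] [-0.56560484 -0.19556209 -0.1892088 ]
-60 -8 [368. 423.]
-60 8 [340. 413.]
-47 -8 [354. 437.]
-47 8 [326. 426.]
47 -8 [247. 537.]
47 8 [218. 526.]
60 -8 [231. 552.]
60 8 [202. 540.]
```

View pics/s4z.png

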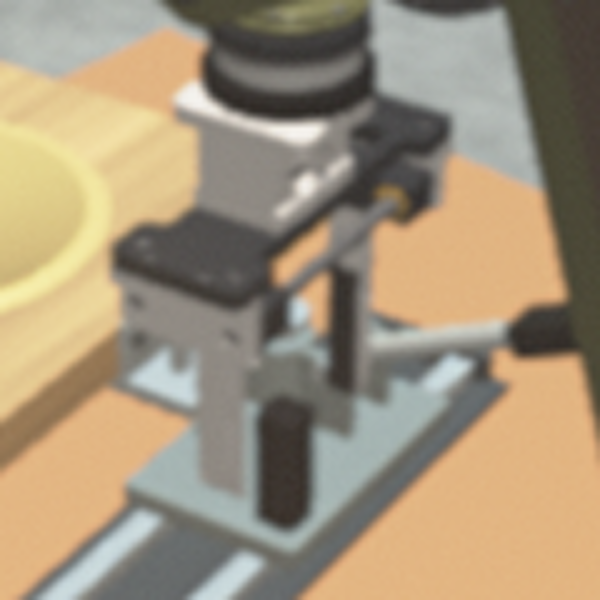

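```bash
python3 - <<'E'
from h import *
import cv2
a=(584.2,175.8);b=(511,392.5)
P=[]
for n in('side','top'):
    K,e,R=mod(n);P.append(K@np.c_[R.T,-R.T@e])
X=cv2.triangulatePoints(P[0],P[1],np.array(a),np.array(b));print((X[:3]/X[3]).T)
print([165-np.sin(.305)*53,-524.4+np.cos(.305)*53])
E
```

```text
[[ 151.05329953 -475.08422071  206.7012994 ]]
[np.float64(149.08446171390915), np.float64(-473.84611151391044)]
```

The triangulated start tip gives x and y as stated, but z about 27 mm above the TCP. I'll go 10 mm lower, still clear of the carriage plate, and close.

>>> send_rows --commands '[[[0,0,0.005],0],[[0,0,0.01],0],[[0,0,0.01],0],[[0,0,0.01],0],[[0,0,0.01],0],[[0,0,0.01],0],[[0,0,0.01],0],[[0,0,0.01],0]]'

```text
clock: 3.63
eef_pos: [552.9, -81.1, 44.2]
eef_rot: [3.142, -0.0, 0.16]
wrist_force: [-0.1, 0.1, -0.9]
finger_gap: 94.4
```

>>> send_rows --commands '[[[0,0,0],0],[[0,0,0],0],[[0,0,0],0],[[0,0,0],0],[[0,0,0],0],[[0,0,0],0],[[0,0,0],0],[[0,0,0],0]]' --hand 1 --force 30

```text
clock: 4.3
eef_pos: [552.8, -81.1, 44.0]
eef_rot: [-3.142, 0.0, 0.16]
wrist_force: [0.4, 0.5, 0.2]
finger_gap: 44.5
```

```bash
python3 - <<'E'
from h import *
import cv2
im=manip.camera('side'); cv2.imwrite("pics/side5.png",im[:,:,::-1])
cv2.imwrite("pics/s5z.png",cv2.resize(im[140:260,270:390],None,fx=5,fy=5,interpolation=2)[:,:,::-1])
st=manip.read_state();print(st['eef_pos'],st['wrist_force'],st['finger_gap'])
E
```

```text
[552.80736395 -81.14426259  44.03539125] [ 0.25044503 -0.24867075  0.2918664 ] 39.953726294461234
```

View pics/s5z.png

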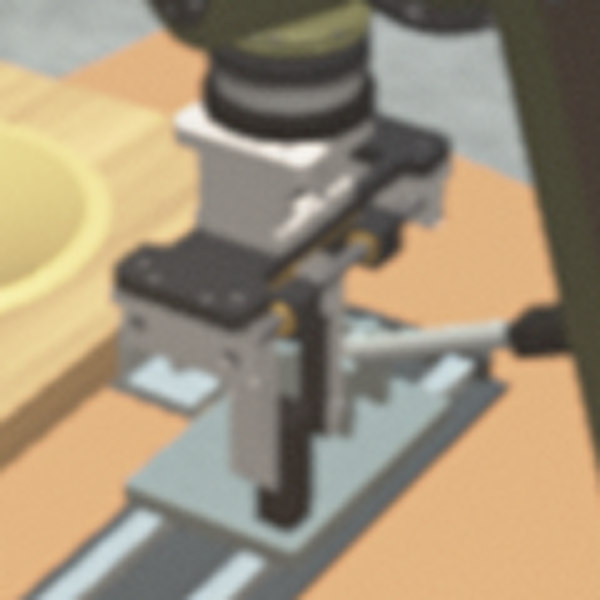

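>>> send_rows --commands '[[[0,0,0],0],[[0,0,0],0],[[0,0,0],0],[[0,0,0],0],[[0,0,0],0],[[0,0,0],0],[[0,0,0],0],[[0,0,0],0]]'

```text
clock: 5.02
eef_pos: [552.8, -81.2, 44.1]
eef_rot: [3.142, -0.0, 0.16]
wrist_force: [-0.4, -0.3, 0.1]
finger_gap: 21.9
```

```bash
python3 - <<'E'
from h import *
import cv2
im=manip.camera('side'); cv2.imwrite("pics/side6.png",im[:,:,::-1])
cv2.imwrite("pics/s6z.png",cv2.resize(im[140:260,270:390],None,fx=5,fy=5,interpolation=2)[:,:,::-1])
st=manip.read_state();print(st['eef_pos'],st['wrist_force'],st['finger_gap'])
E
```

```text
[552.83479382 -81.18414228  44.05429827] [ 1.04258731 -0.31181407 -0.68200157] 21.843476817004547
```

View pics/s6z.png

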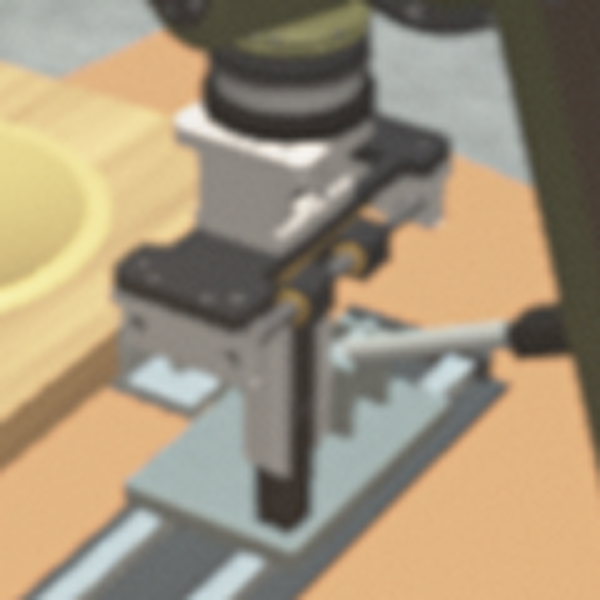

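```bash
python3 - <<'E'
from h import *
import cv2
for s in(80,83,86,89):
    L=np.array([628.3-.159*s,-160.1+.987*s])
    print(s,L.round(1),[proj(n,[*L,z]).round(1) for n in('top','side') for z in(129,95)])
    # sides of pad (y +-22) mid front
    print('   padcorners',[proj(n,[L[0]+.987*-21-.159*k,L[1]-.159*21+.987*k,95]).round(1) for n in('top','side') for k in(-22,22)])
a=cv2.imread('pics/top0.png')[195:225,325:365];b=cv2.imread('pics/side0.png')[190:230,290:330]
cv2.imwrite('pics/a2.png',cv2.convertScaleAbs(cv2.resize(a,None,fx=15,fy=15,interpolation=0),alpha=1.6)); cv2.imwrite('pics/b2.png',cv2.resize(b,None,fx=15,fy=15,interpolation=0))
E
```

```text
80 [615.6 -81.1] [array([342.9, 205.9]), array([342.2, 208.1]), array([307.8, 200. ]), array([308.1, 212. ])]
   padcorners [array([351.6, 214.5]), array([335.4, 217. ]), array([320.5, 210.3]), array([310.1, 219.2])]
83 [615.1 -78.2] [array([341.7, 206.1]), array([341.1, 208.3]), array([307.1, 200.6]), array([307.3, 212.6])]
   padcorners [array([350.5, 214.6]), array([334.3, 217.2]), array([319.8, 210.9]), array([309.4, 219.8])]
86 [614.6 -75.2] [array([340.6, 206.2]), array([340. , 208.5]), array([306.3, 201.2]), array([306.6, 213.2])]
   padcorners [array([349.4, 214.8]), array([333.2, 217.4]), array([319.1, 211.5]), array([308.6, 220.5])]
89 [614.1 -72.3] [array([339.5, 206.4]), array([338.9, 208.6]), array([305.6, 201.8]), array([305.9, 213.8])]
   padcorners [array([348.3, 215. ]), array([332.1, 217.6]), array([318.4, 212.1]), array([307.9, 221.1])]
```

View pics/a2.png

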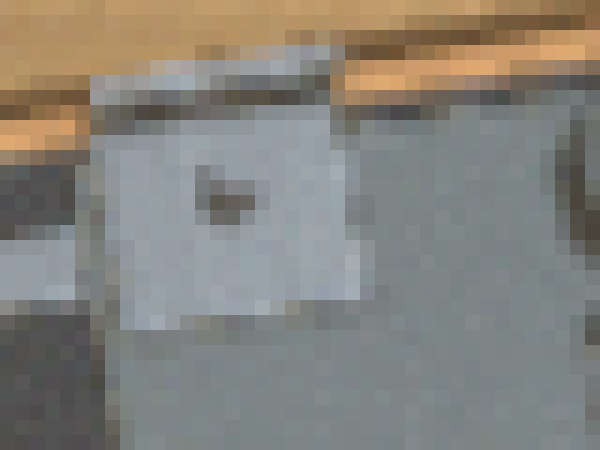

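View pics/b2.png

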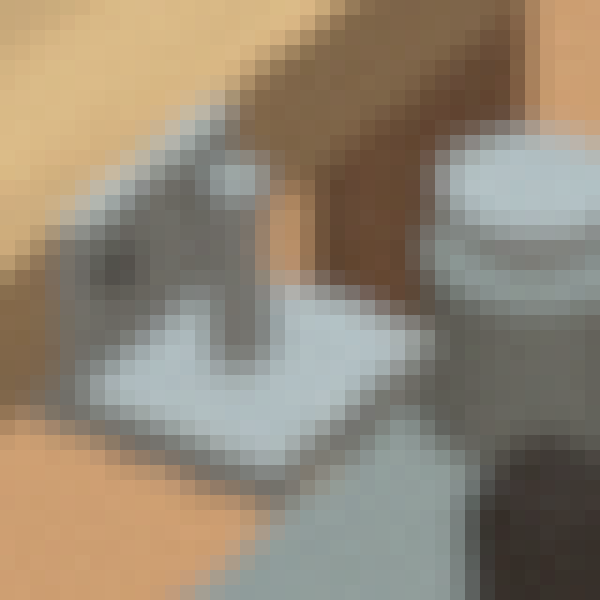

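Gap is 21.9 mm, so the post is held with the TCP where expected. The pin and pad cues put the saddle travel at about 86 mm, so I'll slide that far.

>>> send_rows --commands '[[[0,-0.008,0],0],[[0,-0.02,0],0],[[0,-0.033,0],0],[[0,-0.046,0],0],[[0,-0.059,0],0],[[0,-0.072,0],0],[[0,-0.081,0],0],[[0,-0.086,0],0]]'

```text
clock: 5.73
eef_pos: [538.9, 4.3, 44.0]
eef_rot: [3.141, 0.0, 0.16]
wrist_force: [-0.5, -6.3, -1.8]
finger_gap: 21.8
```

>>> send_rows --commands '[[[0,0,0],0],[[0,0,0],0],[[0,0,0],0],[[0,0,0],0],[[0,0,0],0],[[0,0,0],0],[[0,0,0],0],[[0,0,0],0]]'

```text
clock: 6.4
eef_pos: [539.0, 3.9, 44.0]
eef_rot: [-3.14, 0.0, 0.16]
wrist_force: [-2.9, 4.4, 1.7]
finger_gap: 21.7
```

```bash
python3 - <<'E'
from h import *
import cv2
im=manip.camera('side'); cv2.imwrite("pics/side7.png",im[:,:,::-1])
cv2.imwrite("pics/s7z.png",cv2.resize(im[160:280,260:380],None,fx=5,fy=5,interpolation=2)[:,:,::-1])
st=manip.read_state();print(st['eef_pos'],st['wrist_force'],st['finger_gap'])
E
```

```text
[538.92700544   3.93843692  44.01099058] [-2.84787813  4.21953134  1.41118918] 22.196728384803507
```

View pics/s7z.png

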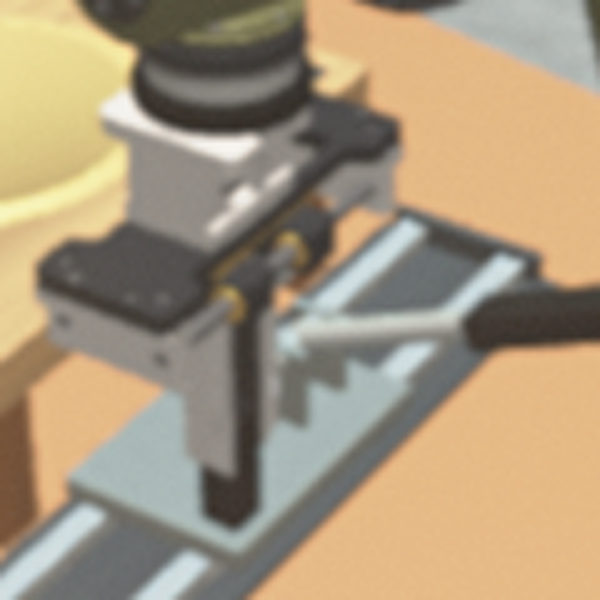

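>>> send_rows --commands '[[[0,0,0],0],[[0,0,0],0],[[0,0,0],0],[[0,0,0],0],[[0,0,0],0],[[0,0,0],0],[[0,0,0],0],[[0,0,0],0]]' --hand -0.2

```text
clock: 7.12
eef_pos: [539.1, 3.7, 44.1]
eef_rot: [3.142, -0.0, 0.16]
wrist_force: [-0.2, -1.2, -0.3]
finger_gap: 56.3
```

>>> send_rows --commands '[[[0,0,-0.01],0],[[0,0,-0.04],0],[[0,0,-0.07],0],[[0,0,-0.1],0],[[-0.02,0.0,-0.13],0],[[-0.05,-0.01,-0.16],0],[[-0.08,-0.03,-0.18],0],[[-0.11,-0.05,-0.18],0]]'

```text
clock: 7.78
eef_pos: [422.5, 35.6, 228.3]
eef_rot: [3.141, -0.006, 0.159]
wrist_force: [0.3, 0.0, 1.2]
finger_gap: 56.2
```

>>> send_rows --commands '[[[-0.02,-0.03,0],0],[[-0.04,-0.06,0],0],[[-0.06,-0.09,0],0],[[-0.06,-0.12,0],0],[[-0.06,-0.12,0],0],[[-0.06,-0.12,0],0],[[-0.06,-0.12,0],0],[[-0.06,-0.12,0],0]]'

```text
clock: 8.45
eef_pos: [344.6, 143.8, 224.2]
eef_rot: [3.141, -0.0, 0.159]
wrist_force: [0.6, -0.3, 0.9]
finger_gap: 56.5
```

```bash
python3 - <<'E'
from h import *
import cv2
t=manip.camera('top');s=manip.camera('side'); cv2.imwrite("pics/top8.png",t[:,:,::-1]);cv2.imwrite("pics/side8.png",s[:,:,::-1])
cv2.imwrite("pics/t8z.png",cv2.convertScaleAbs(cv2.resize(t[185:295,255:415],None,fx=5,fy=5,interpolation=2),alpha=1.5)[:,:,::-1])
cv2.imwrite("pics/s8z.png",cv2.resize(s[180:310,240:420],None,fx=4.4,fy=4.4,interpolation=2)[:,:,::-1])
st=manip.read_state();print(st['clock'],st['eef_pos'],st['wrist_force'],st['finger_gap'])
E
```

```text
8.55 [344.5845764  143.76663902 224.07806237] [-0.62692033 -1.126482   -0.51608183] 56.53718176138477
```

View pics/t8z.png

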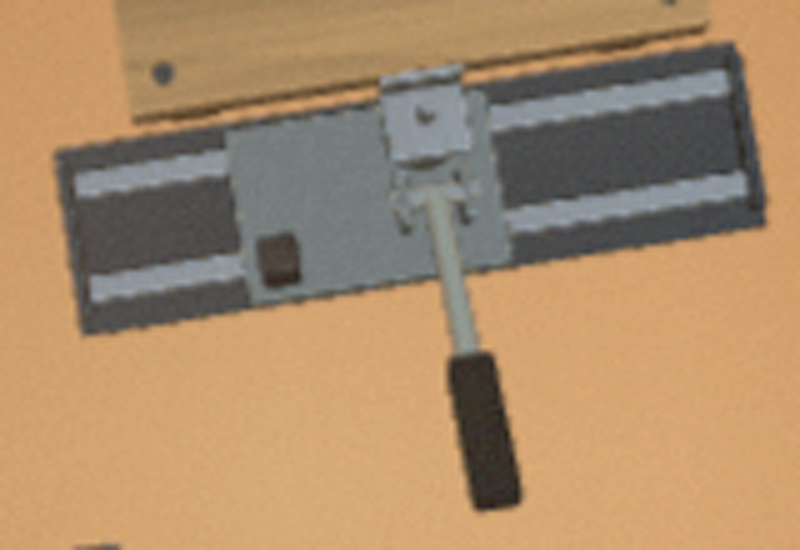

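View pics/s8z.png

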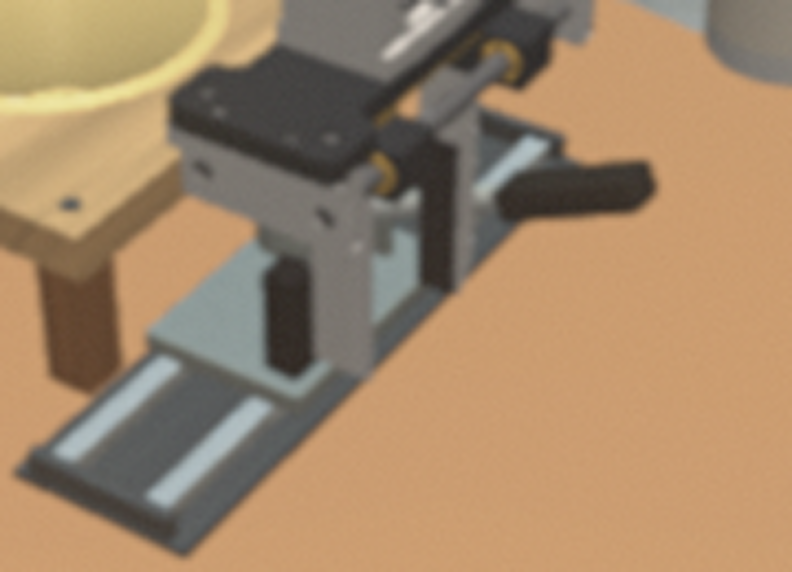

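The saddle's front edge bulges symmetrically below the pad: about 408–458 in the zoom, against a pad front edge of 392–470. That centres it to about 1 mm. Next I'll measure the handle.

```bash
python3 - <<'E'
from h import *
T=lambda x,y:(255+x/5-.4,185+y/5-.4)
print('grip',px('top',*T(279,258),98).round(1))
G=np.array([539.0,3.9]);x=np.array([.987,.159]);y=np.array([-.159,.987])
S=G+62*x-90*y;H=S-40*x;print('saddle',S,'hinge',H)
for th in(.45,-.1):
    r=150*np.cos(th)-10*np.sin(th);z=70+150*np.sin(th)+10*np.cos(th);P=H-r*x
    print(th,P.round(1),round(z,1),proj('top',[*P,z]),'end',(H-190*np.cos(th)*x).round(1))
print('sleeve mid obs',px('top',*T(484,430),144).round(1))
E
```

```text
grip [539.2   4.3  98. ]
saddle [614.504 -75.072] hinge [575.024 -81.432]
0.45 [ 446.  -102.2] 144.2 [351.65152596 270.52940123] end [ 406.2 -108.6]
-0.1 [ 426.7 -105.3] 65.0 [350.81967826 278.60561499] end [ 388.4 -111.5]
sleeve mid obs [ 445.8 -101.6  144. ]
```

>>> send_rows --commands '[[[0.008,0.034,0],0],[[0.016,0.068,0],0],[[0.024,0.102,0],0],[[0.032,0.136,0],0],[[0.04,0.17,0],0],[[0.048,0.204,0],0],[[0.055,0.235,0],0],[[0.061,0.259,0],0]]' --hand 1 --force 20

```text
clock: 9.22
eef_pos: [445.9, -104.6, 223.8]
eef_rot: [-3.142, 0.0, 0.157]
wrist_force: [0.6, 0.1, -0.3]
finger_gap: 6.8
```

>>> send_rows --commands '[[[0,0,0],0],[[0,0,0],0],[[0,0,0.01],0],[[0,0,0.02],0],[[0,0,0.03],0],[[0,0,0.04],0],[[0,0,0.05],0],[[0,0,0.06],0]]'

```text
clock: 9.88
eef_pos: [445.5, -101.1, 162.9]
eef_rot: [-3.141, 0.0, 0.16]
wrist_force: [0.8, -0.1, 0.7]
finger_gap: 0.5
```

```bash
python3 - <<'E'
from h import *
import cv2
s=manip.camera('side');t=manip.camera('top')
cv2.imwrite("pics/s9z.png",cv2.resize(s[120:280,260:420],None,fx=3.7,fy=3.7,interpolation=2)[:,:,::-1])
cv2.imwrite("pics/t9z.png",cv2.convertScaleAbs(cv2.resize(t[185:345,255:415],None,fx=3.7,fy=3.7,interpolation=2),alpha=1.5)[:,:,::-1])
st=manip.read_state();print(st['clock'],st['eef_pos'],st['wrist_force'],st['finger_gap'])
q=proj('side',st['eef_pos']);print((q-[260,120])*3.7)
E
```

```text
9.9833 [ 444.9422202  -101.06342722  162.26750741] [-0.03991537 -0.55064377 -0.77522809] 0.5206166969817005
[411.10529173 342.82687918]
```

View pics/s9z.png

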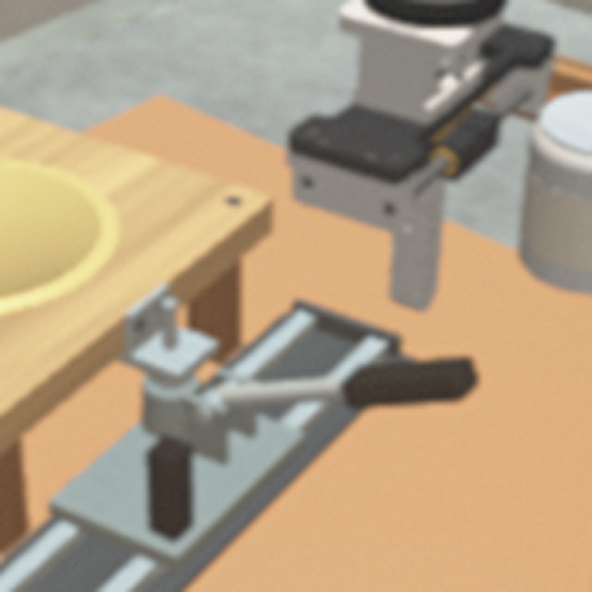

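View pics/t9z.png

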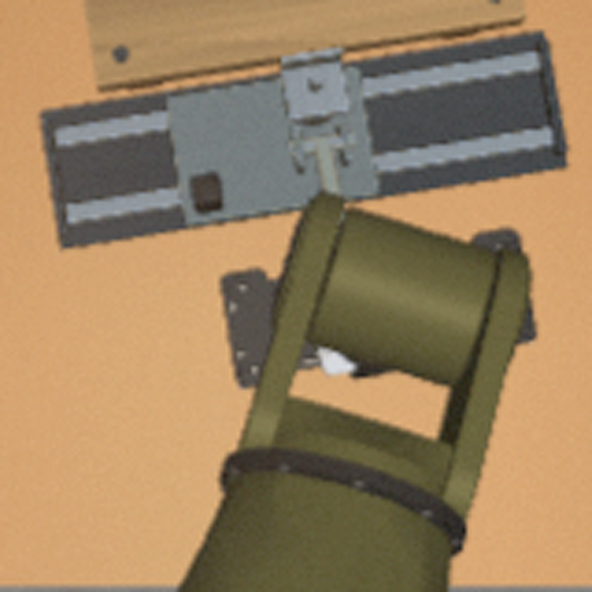

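The closed tips are above the sleeve at (412,305), with the sleeve top near (412,365). Both confirm the tip sits about 27 mm above the stated TCP. Pressing down in stages.

>>> send_rows --commands '[[[0,0,0.008],0],[[0,0,0.016],0],[[0,0,0.024],0],[[0,0,0.032],0],[[0,0,0.04],0],[[0,0,0.044],0],[[0,0,0.048],0],[[0,0,0.052],0]]'

```text
clock: 10.65
eef_pos: [445.9, -101.5, 111.9]
eef_rot: [3.141, -0.0, 0.16]
wrist_force: [-0.7, 0.2, 2.6]
finger_gap: 0.5
```

>>> send_rows --commands '[[[0,0,0.003],0],[[-0.001,0,0.006],0],[[-0.002,0,0.009],0],[[-0.003,0,0.012],0],[[-0.004,0,0.015],0],[[-0.005,0,0.018],0],[[-0.006,0,0.021],0],[[-0.007,0,0.024],0]]'

```text
clock: 11.32
eef_pos: [438.7, -102.7, 88.3]
eef_rot: [3.141, -0.0, 0.16]
wrist_force: [-2.9, -1.5, 7.4]
finger_gap: 0.5
```

```bash
python3 - <<'E'
from h import *
import cv2
s=manip.camera('side')
cv2.imwrite("pics/s10z.png",cv2.resize(s[120:280,260:420],None,fx=3.7,fy=3.7,interpolation=2)[:,:,::-1])
st=manip.read_state();print(st['clock'],st['eef_pos'],st['wrist_force'],st['finger_gap'])
E
```

```text
11.3667 [ 438.45503378 -102.69093334   87.74654371] [-2.27596832 -1.80036611  5.79268862] 0.5963005002063394
```

View pics/s10z.png

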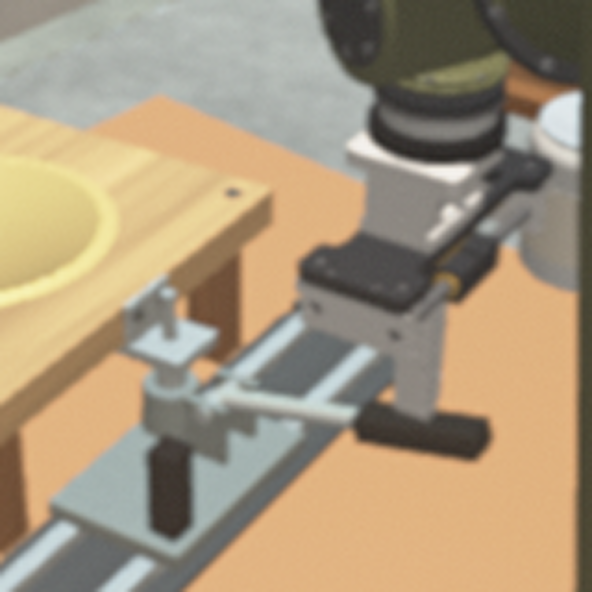

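>>> send_rows --commands '[[[-0.001,0,0.003],0],[[-0.002,0,0.007],0],[[-0.003,0,0.011],0],[[-0.005,0,0.015],0],[[-0.006,0,0.019],0],[[-0.007,0,0.023],0],[[-0.008,0,0.027],0],[[-0.009,0,0.031],0]]'

```text
clock: 12.03
eef_pos: [431.3, -104.2, 57.7]
eef_rot: [3.14, -0.004, 0.16]
wrist_force: [5.7, 1.0, 6.6]
finger_gap: 0.6
```

>>> send_rows --commands '[[[0,0,0.002],0],[[-0.001,0,0.004],0],[[-0.001,0,0.006],0],[[-0.001,0,0.008],0],[[-0.002,0,0.01],0],[[-0.002,0,0.012],0],[[-0.002,0,0.014],0],[[-0.002,0,0.016],0]]'

```text
clock: 12.7
eef_pos: [429.3, -104.6, 41.8]
eef_rot: [3.14, -0.003, 0.16]
wrist_force: [3.3, 2.2, 7.0]
finger_gap: 0.3
```

```bash
python3 - <<'E'
from h import *
import cv2
s=manip.camera('side')
cv2.imwrite("pics/s11z.png",cv2.resize(s[120:280,260:420],None,fx=3.7,fy=3.7,interpolation=2)[:,:,::-1])
st=manip.read_state();print(st['clock'],st['eef_pos'],st['wrist_force'],st['finger_gap'])
E
```

```text
12.75 [ 429.17837604 -104.57277876   41.52361369] [3.07080005 0.61129605 8.40763181] 0.4810073913881073
```

View pics/s11z.png

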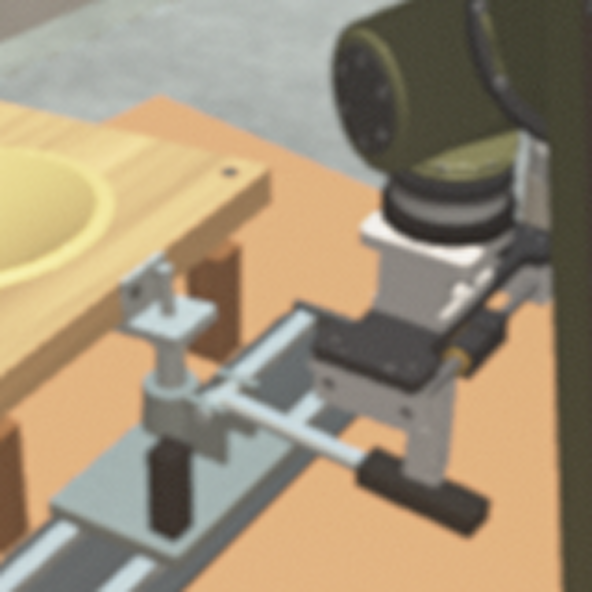

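>>> send_rows --commands '[[[0,0,0.001],0],[[0,0,0.002],0],[[0,0,0.003],0],[[0,0,0.004],0],[[0,0,0.004],0],[[0,0,0.004],0],[[0,0,0.004],0],[[0,0,0.004],0]]'

```text
clock: 13.42
eef_pos: [429.5, -104.6, 38.5]
eef_rot: [3.14, -0.004, 0.16]
wrist_force: [-0.3, 2.0, 17.8]
finger_gap: 0.5
```

```bash
python3 - <<'E'
from h import *
st=manip.read_state();print(st['clock'],st['eef_pos'],st['wrist_force'])
E
```

```text
13.4167 [ 429.45441337 -104.61921458   38.52183046] [-0.28283298  2.00484737 17.83910137]
```

>>> send_rows --commands '[[[0,0,0.0],0],[[0,0,0.0005],0],[[0,0,0.0005],0],[[0,0,0.0005],0],[[0,0,0.0005],0],[[0,0,0.0005],0],[[0,0,0.0005],0],[[0,0,0.0005],0]]'

```text
clock: 14.08
eef_pos: [429.5, -104.6, 38.2]
eef_rot: [3.14, -0.004, 0.16]
wrist_force: [-1.3, 2.2, 22.2]
finger_gap: 0.4
```

```bash
python3 - <<'E'
from h import *
import cv2
s=manip.camera('side');t=manip.camera('top')
cv2.imwrite("pics/side12.png",s[:,:,::-1])
cv2.imwrite("pics/s12z.png",cv2.resize(s[120:280,260:420],None,fx=3.7,fy=3.7,interpolation=2)[:,:,::-1])
cv2.imwrite("pics/t12z.png",cv2.convertScaleAbs(cv2.resize(t,None,fx=1.2,fy=1.2),alpha=1.5)[:,:,::-1])
st=manip.read_state();print(st['clock'],st['eef_pos'],st['wrist_force'])
L=np.array([614.5,-75.1])
for n,z in(('pin up',154),('pin dn',129)): print(n,((proj('side',[*L,z])-[260,120])*3.7).round(), 'saddle top110',((proj('side',[*L,110])-[260,120])*3.7).round())
H=np.array([575.,-81.4]);x=np.array([.987,.159])
for th in (-.1,-.03,.0,.1):
  e=H-190*np.cos(th)*x; print(th,((proj('side',[*e,70+190*np.sin(th)])-[260,120])*3.7).round())
E
```

```text
14.1833 [ 429.51077259 -104.62352676   38.25409695] [-1.96123178  2.32250062 21.09581255]
pin up [171. 267.] saddle top110 [172. 326.]
pin dn [171. 301.] saddle top110 [172. 326.]
-0.1 [485. 523.]
-0.03 [488. 507.]
0.0 [489. 499.]
0.1 [490. 474.]
```

View pics/s12z.png

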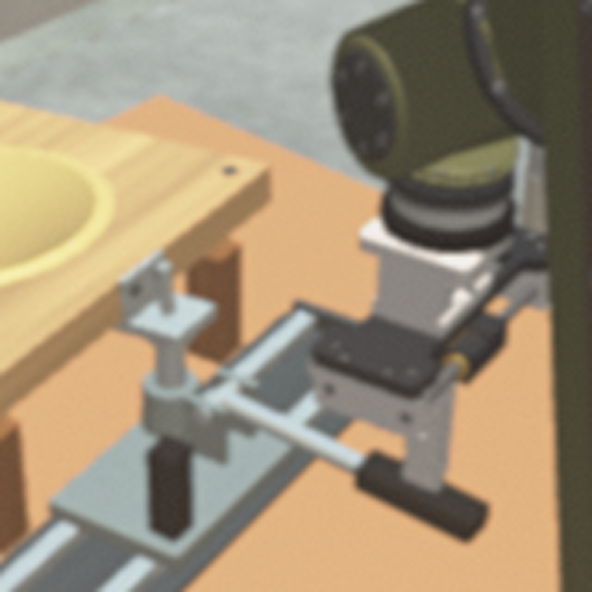

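View pics/t12z.png

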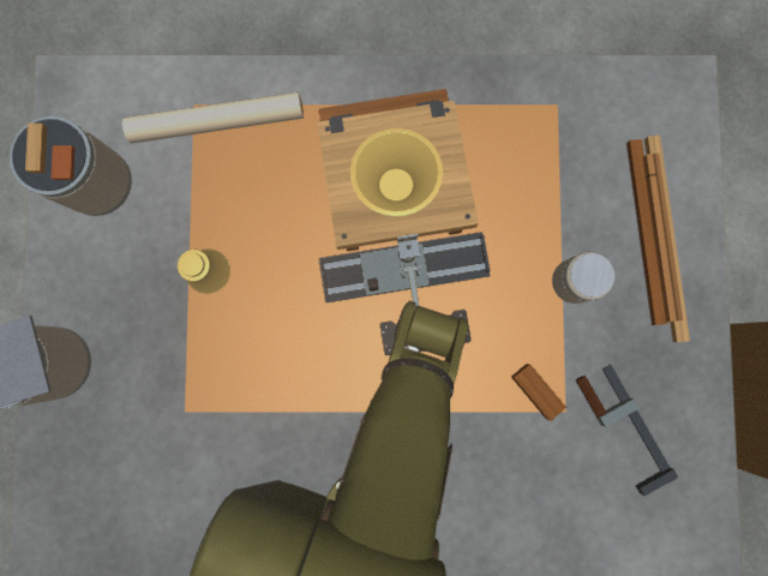

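The handle end is at about (475,525), matching the projection for −0.10 rad. The pin top is at about (161,262), matching the raised position. The board is up, the arm is clear of it, and the bystanders haven't moved. Handing in.

```bash
python3 -c "
from cell import manip
print(manip.sign_off())"
```

```text
the job is handed in; nothing more can be done
None
```

I slid the jack about 86 mm along its track by the black grip and let go. I then pressed the handle down to its stop with the closed fingers. The job was handed in at about 14 s with the arm still holding the handle down; the sign-off gave no verdict.

**Centring:** the saddle was under the lift pad to about 1–2 mm. The top view, the side view and the grip position all agreed, and the handle stayed up for several seconds afterwards.

**Handle and board:** the push rose from about 8 N to 21 N, which shows the handle on its stop. The handle end matched the projected position for fully down (−0.10 rad below level). The pin image matched a lift of about 25 mm, and the pad rested on the saddle with the arm well clear of the board. I could not read the saddle-to-board force directly.

**Bystanders:** the bell pattern, paint can and offcut looked unmoved in the last top view.

**Disagreement:** the visible fingertips sat about 27 mm above the stated TCP (x and y agreed). I allowed for this in the grasp and press heights, and the contact heights agreed with the pictures. The two pin readings also differed by a few millimetres. The views after the slide settled that.

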